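Shim the clamping jig until the jaw grips the copper plate

TASK

The copper test plate has to be held still in the clamping jig for filing, but the blue sprung jaw alone cannot reach it. Stand wooden spacer blocks from the caddy upright in the gap, flat faces across the jig, no more of them than it takes, until pressing the jaw home squeezes blocks and plate firmly against the end stop before the jaw runs out of travel (its red pointer in the green band). Finish while holding the jaw pressed, as its spring opens it otherwise; leave the other things on the worktop where they are.

Things in the scene. Friction and masses are not known exactly. Their poses are not given: they have to be found in the camera images.
- jig: clamping jig fixed to the worktop: brown bed 250 x 84 x 10 mm. Origin at table height on the centreline; +x runs from jaw to end stop, z up; the bed spans x -150 to +100 mm. Two guide rails, 8 mm high above the bed, 54 mm apart inside, from x = -94 to +32 mm; the blocks stand between them. A white strip on the +y edge shows green beside the last 15 mm of the jaw's stroke
- bed_mid (a point): point on the top of the bed (10 mm above the table) on the centreline, 50 mm from the jig's origin towards the jaw; about the middle of the gap
- jaw (a joint): travel of the blue jaw along the jig's +x, m: 0 = open, where its spring (50 N/m) rests it, 0.034 = end of travel; 1.8 N to start it, 3.5 N at the end, it slides easily. Resistance rises sharply only when the stack is squeezed solid or at the end of travel. Two or three blocks are needed, it differs each time: so many that the stack stops the jaw beyond 0.019 but short of 0.034
- jaw_face (a point): on the jaw, moves with it: middle of its flat front face, 19 mm above the bed; the face is 44 mm wide and 36 mm high. At travel 0 it is at x = -95 mm in the jig's frame
- jaw_back (a point): on the jaw: back face, 24 mm behind the front face, 50 mm above the table; the jaw's back is 10 mm thick, 44 mm wide, rises to 64 mm above the table; the bed behind it is bare for 31 mm. Press the jaw by pushing here towards the jig's +x with shut fingers, or by pinching the jaw across its 44 mm width
- fence: end carriage, fixed on the bed at a place along x that differs each time: a light wooden riser 12 mm high under the plate, and an aluminium end stop 30 mm high. Origin on the bed's top below the stop's front face (which looks to -x); axes as the jig's
- stop_face (a point): on the end stop's front face, 16 mm above the bed
- plate: loose copper test plate with coloured enamel chips, 60 x 100 x 8 mm (chips 2 mm more), lying on the riser (underside 22 mm above the table) with its 100 mm length along the jig, up to 4 mm short of the end stop; origin in the middle of its underside, its own +y points to the jaw. Pushed by the jaw, it slides to the stop
- plate_edge (a point): middle of the plate's end face that looks to the jaw, 26 mm above the table. The gap between it and the open jaw is 47 to 69 mm once the plate is against the stop; with the jaw at its end of travel 13 to 35 mm stay
- caddy: dark wooden caddy fixed to the worktop, 160 x 36 mm, 18 mm high, with four slots along its x, 36 mm apart, in which the blocks stand 12 mm-thick side along the caddy's x; slot floors 6 mm above the table
- shim_0: loose wooden spacer block with an orange top edge, 12 mm thick (its x), 46 mm wide (its y), 44 mm high, 50 g; all four are alike; origin in the middle of its underside. It overhangs the caddy by 5 mm either side of its width, so it can be pinched across the 46 mm from above
- shim_1: loose wooden spacer block with an orange top edge, 12 mm thick (its x), 46 mm wide (its y), 44 mm high, 50 g; all four are alike; origin in the middle of its underside. It overhangs the caddy by 5 mm either side of its width, so it can be pinched across the 46 mm from above
- shim_2: loose wooden spacer block with an orange top edge, 12 mm thick (its x), 46 mm wide (its y), 44 mm high, 50 g; all four are alike; origin in the middle of its underside. It overhangs the caddy by 5 mm either side of its width, so it can be pinched across the 46 mm from above
- shim_3: loose wooden spacer block with an orange top edge, 12 mm thick (its x), 46 mm wide (its y), 44 mm high, 50 g; all four are alike; origin in the middle of its underside. It overhangs the caddy by 5 mm either side of its width, so it can be pinched across the 46 mm from above
- glaze_jar_3: bystander: glass jar with black screw lid, lilac contents, 49 mm wide, 59 mm tall, left, behind the caddy; origin at the underside
- vase_small: bystander: blue patterned enamel vase, 112 mm wide, 188 mm tall, behind the jig; origin at the underside
- bowl_yellow_a: bystander: pale yellow bowl, 150 mm wide, 70 mm tall, right, in front of the jig; origin at the underside

How it is judged:
By the outcome, as a careful person would: the job done as asked, in the order asked, and still so for the second after the job is handed in, while the arm keeps its last pose, push and grip.
It also fails if it takes over 72 s, if anything falls off the work surface, if the arm or the gripper's body presses on something with over 40 N, if the wrist force passes 120 N, or if a joint passes its speed limit or range.

ROBOT

A 6-joint arm with a two-finger parallel gripper is mounted at the origin on a cart in front of the work surface, level with it; the furniture and walls round the work are solid. World frame = base frame: x ahead of the robot, y to its left, z up, the work surface at z = 0. Lengths are in m, angles in degrees, forces in N, time in s.
With the tool pointing down it reaches from about 0.3 to 0.75 m from the base axis. Payload 8.5 kg.
Tool frame: the origin (TCP) lies midway between the tips of the shut fingers; the grasp point (between the pads) lies 19 mm behind it (env.tcp_to_grasp is the z of the grasp point in the tool frame, in m); z points along the fingers, y is the line along which they close (so a half turn about z gives the same grasp; the last joint's range is limited). The gripper opens to 85 mm and grips with 20 to 120 N. Pads are 22 mm wide; open, the fingers measure 114 mm over their backs; the gripper's body (76 mm by 85 mm) begins 54 mm behind the grasp point. The pads swing forward as they close: fully open they stand 13 mm farther back than shut.
Start: joints at [-87.049, 21.807, 74.336, -0, 83.858, -12.336], TCP at [0.145, -0.531, 0.231] pointing down, gripper open.
Joint ranges: [-178.18, 178.18], [-50.72, 133.34], [12.68, 142.11], [-81.47, 261.47], [9.98, 163.14], [-165.26, 165.26]. Speed limits (degrees/s): [136.94, 136.94, 180, 180, 180, 180].

INTERFACE

Orientations are given as a 3x3 rotation matrix whose columns are the frame's x, y, z axes.
In Python, from rig import env, imaging, job, models gives the robot as it stands. The module is installed in compiled form; this text tells all that it offers.
- The arm moves only by the tool jog_arm, never from a script. Its argument "plan" is text: rows parted by semicolons, each of 7 numbers parted by spaces: the turn, a rotation vector about the tool's x, y, z in degrees, then the shift along the tool's x, y, z in cm, then the closure in counts, from 0 (fully open) to 255 (shut). In form: rx ry rz x y z claw; .... A call has 1 to 10 rows; each row shifts and turns the commanded pose from where the row before left it, along the tool's axes as they then stand; what a row does not reach is not made up. A row lasts 1/12 s, in which the tool goes at most 41.7 mm and 7.16 degrees, less where a joint would pass 70% of its speed; a pose out of reach is approached as far as the arm can. A call with a gripper value outside its range is refused whole. The fingers move at their own pace and stop on an object; "grip_force" is the grip in N (left out, the last holds). Time passes only in rows, so rows that do not move let the fingers close. It gives the time, the measured TCP pose, the force, the opening and the grip force at its end, in the units of the state.
- env.observe(): the state, without advancing time (a new reading comes with each control period).
- imaging.get_image(name): name is "scene" or "top" or "wrist"; returns a dict with "pixels" (420x560x3 uint8, red, green, blue), "depth" (420x560 float32, m along the optical axis (not along the pixel's ray), 0 where there is no reading), "fov_y" (degrees; the focal length in pixels is half the picture's height over the tangent of half this angle, whatever the lens; pixels are square), "cx", "cy" (the principal point, pixels), "world_from_camera" (4x4, takes a point from camera to world coordinates). Camera axes: x right, y down, z forward; pixel columns grow to the right and rows downward; lengths in m; the calibration is good to about 2 mm. A picture is of the moment at which its call begins.
- job.close_job(): hands the job in; it is judged then, once.
Trained networks look in the newest picture that a camera, given by its name, has taken for a name from the list of things; names that differ only in an ending like _2 or _b are one class to them, and where a whole thing is asked for, a point or a joint stands for the part that bears it (a point fixed in the world has none). Each returns a list of dicts, best first, with "confidence" (0 to 1); they miss things now and then, are a little off and sometimes report something else, mostly with a low value. They report only what shows in the picture. A call takes as long as a camera call.
- models.outline_of(camera, query): "region" (420x560 bool, what is visible of it) and "bbox" ([centre column, centre row, width, height] in pixels, round what is visible of it).
- models.tip_of(camera, query): "at" ([column, row] in pixels: a listed point, or the origin of a listed thing).
The state is a dict: "time_s": time; "q": joint angles; "qvel": joint speeds; "joint_efforts": joint torques, N m; "position": TCP position; "tool_rot": TCP orientation; "ft_force": force on the tool from outside, world axes, zero at the start; "wrist_torque": the same for the moment, N m; "grip_width": finger opening in m; "gripper_force": force on a finger pad.
Only numpy, scipy, OpenCV 4.12 (cv2) and the standard library are available. Lean on these libraries where they do the work, as an engineer would, in place of code of your own. Each camera call takes 0.05 s, during which the arm holds its last target. There are 200 camera calls.

## Working session

There is one attempt and no reset: what is moved stays moved. The work goes in short steps, Python scripts to look and compute and a tool call to move; the robot and the scene stay as the last step left them, time stands still between calls to the robot, and variables do not carry over. Pictures are saved under pics/ and viewed, at most 10 in all, crops included, and the job is handed in when it is done.

Besides the shell and the picture viewer there is one more tool, called after "Call:" as name(argument=value, ...), one argument or row to a line, values as JSON. jog_arm: Moves the arm, as the interface text tells. Its arguments: {"type":"object","properties":{"plan":{"type":"string"},"grip_force":{"type":"number"}},"required":["plan"]}

```bash
mkdir -p pics
cat > h.py <<'E'
import numpy as np, cv2
from rig import env, imaging, job, models
def cam(n):
    im=imaging.get_image(n); im['f']=210/np.tan(np.radians(im['fov_y']/2)); return im
def ray(im,p):
    T=im['world_from_camera']; d=T[:3,:3]@np.array([(p[0]-im['cx'])/im['f'],(p[1]-im['cy'])/im['f'],1]); return T[:3,3],d
def atz(im,p,z):
    o,d=ray(im,p); return o+d*(z-o[2])/d[2]
def cloud(im):
    v,u=np.mgrid[:420,:560]; z=im['depth']; c=np.stack([(u-im['cx'])/im['f']*z,(v-im['cy'])/im['f']*z,z],-1)
    T=im['world_from_camera']; P=c@T[:3,:3].T+T[:3,3]; P[z<=0]=np.nan; return P
def save(im,n): cv2.imwrite('pics/'+n+'.png',im['pixels'][:,:,::-1])
E
python3 - <<'E'
from h import *
np.set_printoptions(precision=4,suppress=True)
s=env.observe(); print(s['position'],s['tool_rot'],s['ft_force'],env.tcp_to_grasp)
a=[]
for n in ['top','scene']:
    im=cam(n); a.append(im['pixels']); save(im,n+'0'); P=cloud(im)
    print(n,im['world_from_camera'][:3,3])
    for q,z in [('jaw_face',.029),('jaw_back',.05),('bed_mid',.01),('stop_face',.026),('plate_edge',.026),('jig',0),('caddy',0),('plate',.022)]:
        for r in models.tip_of(n,q)[:1]: print(q,r['at'],round(r['confidence'],2),atz(im,r['at'],z))
    for r in models.outline_of(n,'shim_0')[:6]:
        m=r['region']; Q=P[m]; t=np.nanmax(Q[:,2]); k=np.abs(Q[:,2]-.05)<.004
        if k.sum()<5: print('shim?',r['bbox']);continue
        R=Q[k][:,:2]; print('shim',r['bbox'],round(r['confidence'],2),k.sum(),cv2.minAreaRect(R.astype(np.float32)),R.mean(0))
E
```

```text
[ 0.145  -0.5302  0.2307] [[ 0.9646  0.2637 -0.0001]
 [ 0.2637 -0.9646  0.0015]
 [ 0.0003 -0.0014 -1.    ]] [-0.1002 -0.1248  0.2641] -0.0187
top [0.3974 0.0535 1.2973]
jaw_face [281.1, 221.3] 0.48 [0.5056 0.0367 0.029 ]
jaw_back [208.1, 228.9] 0.63 [0.4855 0.2541 0.05  ]
bed_mid [296.9, 215.9] 0.66 [ 0.523  -0.0126  0.01  ]
stop_face [336.1, 209.1] 0.78 [ 0.54   -0.1321  0.026 ]
plate_edge [303.3, 212.9] 0.65 [ 0.5303 -0.0315  0.026 ]
jig [313.7, 216.9] 0.72 [ 0.5199 -0.0653  0.    ]
caddy [211.1, 229.2] 0.84 [0.4879 0.2529 0.    ]
plate [317.4, 210.3] 0.98 [ 0.5378 -0.0752  0.022 ]
shim [209.0, 223.5, 12.4, 3.2] 0.6 45 ((0.503928005695343, 0.2542991042137146), (0.011799007654190063, 0.04212745651602745), 3.506145477294922) [0.503  0.2534]
shim [208.9, 246.6, 13.9, 6.2] 0.47 51 ((0.4319630265235901, 0.2527719736099243), (0.04365283250808716, 0.011816814541816711), 88.9802017211914) [0.4318 0.2525]
shim [209.4, 212.8, 15.6, 3.2] 0.4 55 ((0.5397669672966003, 0.2586726248264313), (0.012817406095564365, 0.044787775725126266), 1.786085605621338) [0.54   0.2586]
shim [380.9, 268.9, 50.5, 
[... 546 characters left out ...]
.5, 210.9] 0.91 [ 0.5415 -0.0885  0.022 ]
shim [238.3, 296.8, 23.6, 33.2] 0.96 146 ((0.4344908595085144, 0.2531484067440033), (0.014136580750346184, 0.04590890184044838), 5.037125587463379) [0.4328 0.2543]
shim [228.0, 288.0, 26.0, 31.7] 0.89 134 ((0.4691368341445923, 0.25501930713653564), (0.013297720812261105, 0.04611709341406822), 3.7605133056640625) [0.4686 0.2552]
shim [202.8, 273.3, 21.4, 28.8] 0.68 114 ((0.5299041271209717, 0.2575092911720276), (0.036804236471652985, 0.04425899684429169), 7.418889045715332) [0.539  0.2608]
shim [213.2, 280.1, 23.1, 29.2] 0.58 127 ((0.5018380880355835, 0.26113930344581604), (0.028825927525758743, 0.05556953698396683), 32.37600326538086) [0.5044 0.2572]
```

View pics/top0.png

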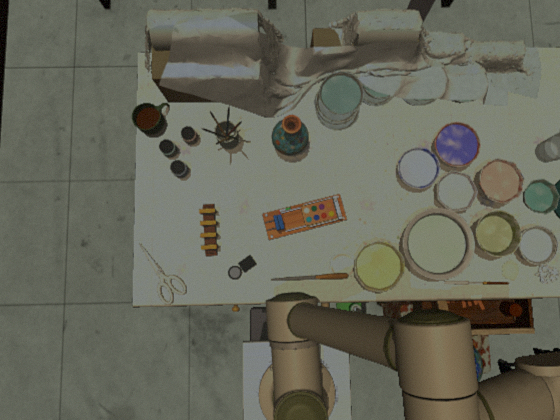

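View pics/scene0.png

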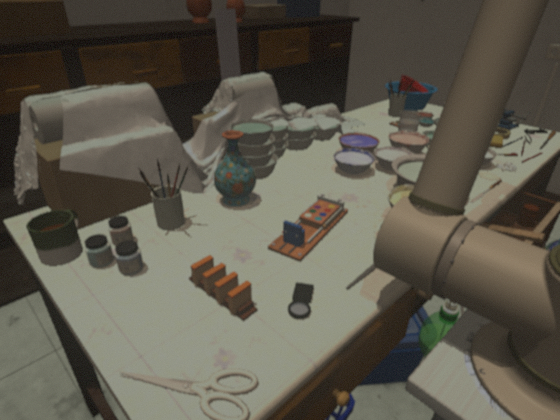

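The top view shows the jig at about (305,215), with its jaw to the left. The caddy is at (209,230) and holds 4 blocks. The scene view agrees, with the blue jaw at (293,230). I'll move above the jig for a wrist view.

Call:
jog_arm(
  plan="0 0 0 3 -2.6 0 0;0 0 0 3 -2.6 0 0;0 0 0 3 -2.6 0 0;0 0 0 3 -2.6 0 0;0 0 0 3 -2.6 0 0;0 0 0 3 -2.6 0 0;0 0 0 3 -2.6 0 0;0 0 0 3 -2.6 0 0;0 0 0 3 -2.6 0 0;0 0 0 3 -2.6 0 0",
)

```text
time_s: 1.83
position: [0.3665, -0.1988, 0.2316]
tool_rot: [[0.965, 0.263, 0.001], [0.263, -0.965, -0.0], [0.0, 0.001, -1.0]]
ft_force: [0.0, -0.7, -0.8]
grip_width: 0.0856
gripper_force: 0.0
```

Call:
jog_arm(
  plan="0 0 6 3 -2.6 0 0;0 0 6 3 -2.6 0 0;0 0 0 3 -2.6 -1 0;0 0 0 3 -2.6 -1 0;0 0 0 2 -2 -1 0;0 0 0 0 0 0 0",
)

```text
time_s: 2.33
position: [0.486, -0.0619, 0.2629]
tool_rot: [[0.997, 0.081, 0.004], [0.081, -0.997, -0.0], [0.004, 0.0, -1.0]]
ft_force: [0.1, 1.1, -0.1]
grip_width: 0.0851
gripper_force: 0.0
```

Run:
```python
from h import *
np.set_printoptions(precision=4,suppress=True)
s=env.observe(); print(s['time_s'],s['position'],s['tool_rot'])
im=cam('wrist'); save(im,'w1'); print(im['world_from_camera'])
for q,z in [('jaw_face',.029),('bed_mid',.01),('stop_face',.026),('plate_edge',.026),('jig',0),('plate',.022)]:
    for r in models.tip_of('wrist',q)[:1]: print(q,r['at'],round(r['confidence'],2),atz(im,r['at'],z))
```

```text
2.3333 [ 0.486  -0.0619  0.2629] [[ 0.9967  0.0809  0.0037]
 [ 0.0809 -0.9967 -0.0002]
 [ 0.0037  0.0005 -1.    ]]
[[ 0.0813 -0.9619 -0.261   0.5511]
 [-0.9967 -0.0785 -0.021  -0.0572]
 [-0.0003  0.2618 -0.9651  0.4041]
 [ 0.      0.      0.      1.    ]]
jaw_face [187.6, 147.7] 0.86 [0.5064 0.0299 0.029 ]
bed_mid [230.1, 141.0] 0.88 [ 0.5153 -0.0122  0.01  ]
plate [292.0, 130.1] 0.75 [ 0.5331 -0.0783  0.022 ]
```

View pics/w1.png

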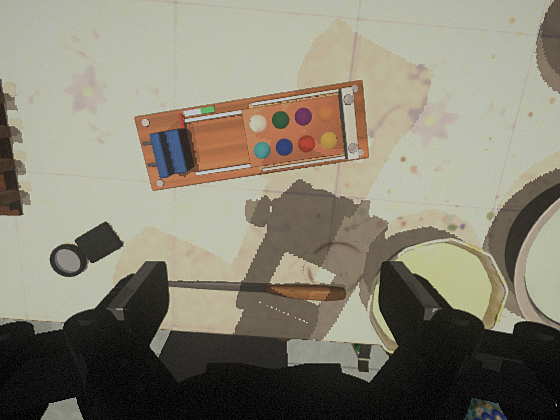

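The wrist view shows the bed corners at about (135,117), (361,80), (368,157) and (154,190). The jaw front is at x≈190 and the plate's end at x≈247. I'll fit the jig frame and rectify the image at plate height.

```bash
cat >> h.py <<'E'
def rectify(im,c,a,z,s=3):
    # jig frame picture: x -155..105 right, y up 50..-50 ; s px/mm
    T=np.linalg.inv(im['world_from_camera']); R=np.array([[np.cos(a),-np.sin(a)],[np.sin(a),np.cos(a)]])
    J=np.array([[-.155,.05],[.105,.05],[.105,-.05],[-.155,-.05]])
    W=np.c_[J@R.T+c,np.full(4,z)]; C=W@T[:3,:3].T+T[:3,3]
    uv=C[:,:2]/C[:,2:]*im['f']+[im['cx'],im['cy']]
    w,h=260*s,100*s
    M=cv2.getPerspectiveTransform(uv.astype(np.float32),np.float32([[0,0],[w,0],[w,h],[0,h]]))
    return cv2.warpPerspective(im['pixels'],M,(w,h),flags=cv2.INTER_CUBIC)[:,:,::-1]
E
python3 - <<'E'
from h import *
im=cam('wrist')
C=np.array([atz(im,p,.01)[:2] for p in [(135,117),(361,80),(368,157),(154,190)]])
print(C,np.linalg.norm(np.roll(C,-1,0)-C,axis=1))
ex=(C[1]+C[2]-C[0]-C[3])/2; a=np.arctan2(ex[1],ex[0]); e=ex/np.linalg.norm(ex)
c=C.mean(0)+.025*e; print('jig',c,np.degrees(a))
P=cloud(im); R=np.array([[np.cos(a),-np.sin(a)],[np.sin(a),np.cos(a)]])
Q=(P[...,:2]-c)@R; z=P[...,2]
for x in range(-140,100,5):
    m=(abs(Q[...,0]*1000-x)<2.5)&(abs(Q[...,1])<.015); print(x,round(float(np.nanmedian(z[m]))*1000 if 0 else float(np.nanmedian(z[m])*1000),1),end='; ')
g=np.vstack([rectify(im,c,a,.032)[:],rectify(im,c,a,.01)])
cv2.imwrite('pics/r1.png',g)
E
```

```text
[[ 0.52910919  0.08676811]
 [ 0.5846619  -0.15063929]
 [ 0.50527325 -0.16972378]
 [ 0.44980858  0.06753865]] [0.24382038 0.08165033 0.24365917 0.08159877]
jig [ 0.52290667 -0.06585714] -76.83609311999196
-140 9.1; -135 nan; -130 nan; -125 nan; -120 62.4; -115 61.0; -110 45.8; -105 45.4; -100 34.9; -95 8.5; -90 8.5; -85 8.4; -80 8.4; -75 8.4; -70 8.4; -65 8.4; -60 8.4; -55 8.5; -50 8.3; -45 8.3; -40 8.5; -35 28.5; -30 29.0; -25 29.7; -20 30.0; -15 29.6; -10 28.9; -5 29.0; 0 29.8; 5 29.6; 10 29.2; 15 28.8; 20 29.3; 25 30.0; 30 29.7; 35 29.0; 40 28.9; 45 29.6; 50 29.9; 55 29.6; 60 28.9; 65 29.2; 70 38.3; 75 38.4; 80 37.9; 85 8.1; 90 8.4; 95 8.0;
  return np.nanmean(a, axis, out=out, keepdims=keepdims)
```

View pics/r1.png

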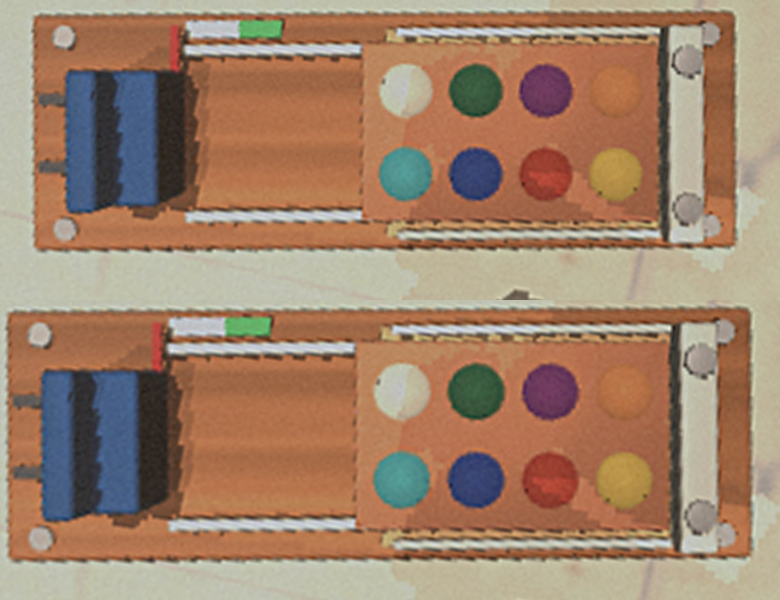

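Both rectified views agree: the plate edge is at jig x≈-31 mm, with about 3 mm between plate and stop. The gap is therefore about 64 to 67 mm, so 3 blocks are needed. I'll refine the jig pose from a still picture.

```bash
cat >> h.py <<'E'
def jigpose(im,a0=-76.8):
    hsv=cv2.cvtColor(im['pixels'],cv2.COLOR_RGB2HSV); P=cloud(im)
    m=models.outline_of('wrist','jig')[0]['region'].astype(np.uint8)
    m=((hsv[...,1]>110)&(cv2.dilate(m,np.ones((7,7)))>0)&(abs(P[...,2]-.009)<.006)).astype(np.uint8)
    m=cv2.morphologyEx(m,cv2.MORPH_OPEN,np.ones((3,3)))
    ct=max(cv2.findContours(m,0,2)[0],key=cv2.contourArea)[:,0]
    W=np.array([atz(im,p,.01)[:2] for p in ct])*1000
    (x,y),(w,h),t=cv2.minAreaRect(W.astype(np.float32)); 
    a=min([t,t+90,t-90,t-180,t+180],key=lambda q:abs(q-a0)); e=np.array([np.cos(np.radians(a)),np.sin(np.radians(a))])
    print('bed size',w,h); return np.array([x,y])/1000+.025*e,a
E
python3 - <<'E'
from h import *
im=cam('wrist'); s=env.observe(); print(s['position'],s['time_s'])
c,a=jigpose(im); print(c,a)
g=rectify(im,c,np.radians(a),.01,2); cv2.imwrite('pics/r2.png',g)
im=cam('top')
P=cloud(im)
E
```

```text
[ 0.48281394 -0.06572269  0.26126089] 2.7833
bed size 50.25428009033203 4.555384159088135
[ 0.52248773 -0.05195231] -78.04842472076416
```

View pics/r2.png

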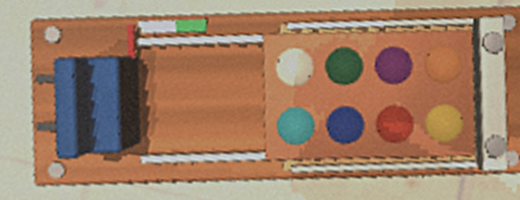

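Run:
```python
from h import *
for i in range(2):
    im=cam('wrist'); s=env.observe(); print(s['position'],s['time_s'],im['world_from_camera'][:3,3])
a=np.radians(-76.84); c=np.array([.5275,-.0614])
g=rectify(im,c,a,.01,3); R=np.array([[np.cos(a),-np.sin(a)],[np.sin(a),np.cos(a)]])
hsv=cv2.cvtColor(g,cv2.COLOR_BGR2HSV)
m=((hsv[...,1]>100)).astype(np.uint8)
m=cv2.morphologyEx(cv2.morphologyEx(m,cv2.MORPH_CLOSE,np.ones((25,25))),cv2.MORPH_OPEN,np.ones((25,25)))
ct=max(cv2.findContours(m,0,2)[0],key=cv2.contourArea)
r=cv2.minAreaRect(ct); print(r)
x,y=r[0]; q=np.array([x/3-155+25,50-y/3])/1000; print('jig',c+R@q)
cv2.drawContours(g,[np.intp(cv2.boxPoints(r))],0,(255,0,255),1); cv2.imwrite('pics/r3.png',g)
```

```text
[ 0.48305868 -0.06535992  0.26133577] 2.9333 [ 0.54859313 -0.06115119  0.40233589]
[ 0.48311427 -0.06527521  0.26135737] 2.9833 [ 0.54865069 -0.06102527  0.40234975]
((349.06890869140625, 151.02198791503906), (248.63360595703125, 662.8690795898438), 89.76802825927734)
jig [ 0.52406201 -0.04819217]Traceback (most recent call last):
  File "<stdin>", line 12, in <module>
cv2.error: OpenCV(4.12.0) :-1: error: (-5:Bad argument) in function 'drawContours'
> Overload resolution failed:
>  - Layout of the output array image is incompatible with cv::Mat
>  - Expected Ptr<cv::UMat> for argument 'image'
```

Call:
jog_arm(
  plan="0 0 0 0.3 -3.3 0.5 0;0 0 0 0.3 -3.3 0.5 0;0 0 0 0.3 -3.3 0.5 0;0 0 0 0.3 -3.3 0.5 0;0 0 0 0.3 -3.3 0.5 0;0 0 0 0.3 -3.3 0.5 0;0 0 0 0.3 -3.3 0.5 0;0 0 0 0.3 -3.3 0.5 0;0 0 0 0.3 -3.3 0.5 0;0 0 0 0.3 -2.3 0.5 0",
)

```text
time_s: 3.82
position: [0.4882, 0.2588, 0.2111]
tool_rot: [[0.997, 0.078, 0.0], [0.078, -0.997, 0.0], [0.0, -0.0, -1.0]]
ft_force: [-0.6, -0.5, 0.2]
grip_width: 0.0848
gripper_force: 0.0
```

Call:
jog_arm(
  plan="0 0 0 0 0 0 0;0 0 0 0 0 0 0;0 0 0 0 0 0 0;0 0 0 0 0 0 0",
)

```text
time_s: 4.15
position: [0.4889, 0.2554, 0.2116]
tool_rot: [[0.997, 0.075, 0.0], [0.075, -0.997, -0.0], [0.0, 0.0, -1.0]]
ft_force: [-0.6, -0.5, 0.9]
grip_width: 0.0855
gripper_force: 0.0
```

Run:
```python
from h import *
np.set_printoptions(precision=4,suppress=True)
im=cam('wrist'); s=env.observe(); print(s['position'],s['time_s'],s['tool_rot'][:2,:2])
save(im,'w2'); P=cloud(im)
k=(abs(P[...,2]-.049)<.005)&(abs(P[...,0]-.48)<.09)&(abs(P[...,1]-.256)<.04)
n,l,st,ce=cv2.connectedComponentsWithStats(k.astype(np.uint8))
for i in range(1,n):
    if st[i,4]>80:
        Q=P[l==i]; r=cv2.minAreaRect((Q[:,:2]*1000).astype(np.float32)); print(st[i,4],r,Q[:,2].mean())
for r in models.outline_of('wrist','caddy')[:1]: print(r['bbox'],r['confidence'])
```

```text
[0.4889 0.2554 0.2117] 4.2 [[ 0.9972  0.0749]
 [ 0.0749 -0.9972]]
825 ((540.8369140625, 256.6588134765625), (12.44295883178711, 45.625938415527344), 4.172415733337402) 0.04850661520283736
778 ((504.8094177246094, 253.79959106445312), (12.627937316894531, 45.49203109741211), 3.8052432537078857) 0.048430554707872636
728 ((469.2595520019531, 253.38836669921875), (12.743979454040527, 45.91318893432617), 4.290824890136719) 0.04837975268999523
689 ((433.2842102050781, 251.5554962158203), (12.779009819030762, 45.55049514770508), 3.59261417388916) 0.04821673959516664
[275.4, 160.2, 39.2, 131.9] 0.83
```

View pics/w2.png

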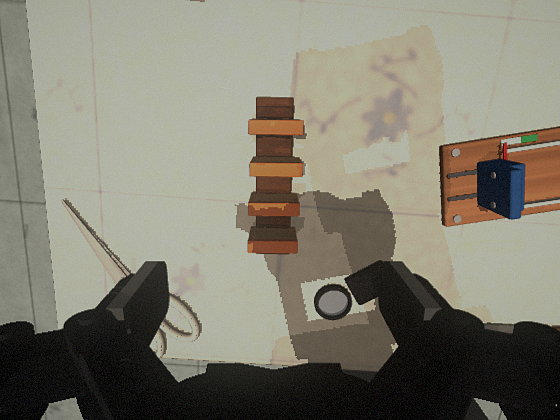

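Blocks are at rows 128, 166, 205 and 241 around column 275, and the four measured poses have the right size. I'll grip the one at (0.505, 0.254).

Call:
jog_arm(
  plan="0 0 0 1.57 0.28 2 0;0 0 0 0 0 3.5 0;0 0 0 0 0 3.5 0;0 0 0 0 0 3.5 0;0 0 0 0 0 3 0;0 0 0 0 0 2 0;0 0 0 0 0 1.6 0;0 0 0 0 0 0 0;0 0 0 0 0 0 0;0 0 0 0 0 0 0",
  grip_force=40,
)

```text
time_s: 5.08
position: [0.5054, 0.2546, 0.0216]
tool_rot: [[0.997, 0.076, 0.002], [0.076, -0.997, 0.001], [0.002, -0.0, -1.0]]
ft_force: [0.9, 0.1, 1.1]
grip_width: 0.0856
gripper_force: 0.0
```

Call:
jog_arm(
  plan="0 0 0 0 0 0 255;0 0 0 0 0 0 255;0 0 0 0 0 0 255;0 0 0 0 0 0 255;0 0 0 0 0 0 255;0 0 0 0 0 0 255",
)

```text
time_s: 5.58
position: [0.5049, 0.2548, 0.0212]
tool_rot: [[0.997, 0.076, 0.001], [0.076, -0.997, 0.0], [0.001, -0.0, -1.0]]
ft_force: [-0.9, -0.3, 4.9]
grip_width: 0.0451
gripper_force: 41.0
```

Call:
jog_arm(
  plan="0 0 0 0 0 -2 255;0 0 0 0 0 -3 255;0 0 0 0 0 -3 255;0 0 -7 0 0 -1.5 255;0 0 -7 0 0 0 255;0 0 -7 0 0 0 255;0 0 -7 0 0 0 255;0 0 -7 0 0 0 255;0 0 -7 0 0 0 255;0 0 -7 0 0 0 255",
)

```text
time_s: 6.42
position: [0.5044, 0.2547, 0.1155]
tool_rot: [[0.592, 0.806, 0.0], [0.806, -0.592, 0.0], [0.0, 0.0, -1.0]]
ft_force: [0.5, 0.5, -1.3]
grip_width: 0.0454
gripper_force: 42.0
```

Call:
jog_arm(
  plan="0 0 -7 0 0 0 255;0 0 -7 0 0 0 255;0 0 -7 0 0 0 255;0 0 -7 0 0 0 255;0 0 -7 0 0 0 255;0 0 -7 0 0 0 255;0 0 -7 0 0 0 255;0 0 0 0 0 0 255;0 0 0 0 0 0 255;0 0 0 0 0 0 255",
)

```text
time_s: 7.25
position: [0.5045, 0.2547, 0.1154]
tool_rot: [[-0.211, 0.977, 0.0], [0.977, 0.211, 0.0], [0.0, 0.0, -1.0]]
ft_force: [-0.6, -0.2, -0.6]
grip_width: 0.0454
gripper_force: 42.0
```

Call:
jog_arm(
  plan="0 0 -1 -3.8 -0.7 0 255;0 0 0 -3.8 -0.7 0 255;0 0 0 -3.8 -0.7 0 255;0 0 0 -3.8 -0.7 0 255;0 0 0 -3.8 -0.7 0 255;0 0 0 -3.8 -0.7 0 255;0 0 0 -3.8 -0.7 0 255;0 0 0 -0.3 -0.1 0 255;0 0 0 0 0 0 255;0 0 0 0 0 0 255",
)

```text
time_s: 8.08
position: [0.5173, -0.0183, 0.1153]
tool_rot: [[-0.229, 0.973, -0.0], [0.973, 0.229, 0.0], [0.0, -0.0, -1.0]]
ft_force: [-0.1, 0.6, -1.0]
grip_width: 0.0451
gripper_force: 42.0
```

Run:
```python
from h import *
np.set_printoptions(precision=4,suppress=True)
im=cam('wrist'); s=env.observe(); print(s['position'],s['time_s'],s['tool_rot'][:2,:2])
print(im['world_from_camera'])
a=np.radians(-76.8); c=np.array([.5275,-.0614])
g=np.ascontiguousarray(rectify(im,c,a,.01,3)); 
cv2.imwrite('pics/w3.png',np.vstack([cv2.resize(im['pixels'][:,:,::-1],(400,300)),np.zeros((0,400,3),np.uint8)]) if 0 else np.vstack([g[:,:], cv2.copyMakeBorder(cv2.resize(im['pixels'][:,:,::-1],(400,300)),0,0,0,380,0)]))
```

```text
[ 0.5173 -0.0177  0.1153] 8.1333 [[-0.2309  0.973 ]
 [ 0.973   0.2309]]
[[ 0.9733  0.2214  0.0604  0.5007]
 [ 0.2295 -0.9388 -0.257   0.0462]
 [-0.0002  0.264  -0.9645  0.2564]
 [ 0.      0.      0.      1.    ]]
```

View pics/w3.png

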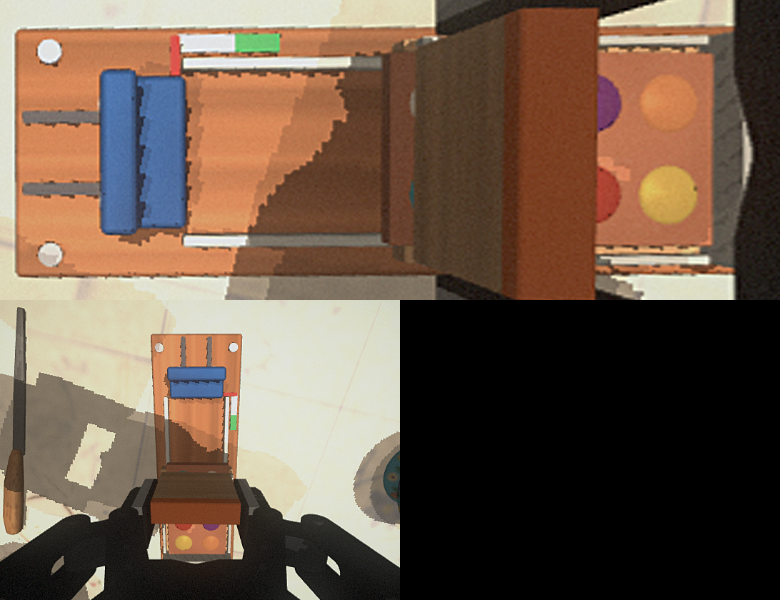

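The rectified view matches the jig frame to within 1 mm: left edge at px 17, rails at rows 70 and 236. The held block is above the gap, so I'll lower and release it.

Call:
jog_arm(
  plan="0 0 0 0 -0.05 3 255;0 0 0 0 0 2.5 255;0 0 0 0 0 1.5 255;0 0 0 0 0 1 255;0 0 0 0 0 0.5 255;0 0 0 0 0 0.3 255;0 0 0 0 0 0.2 255;0 0 0 0 0 0 255;0 0 0 0 0 0 255;0 0 0 0 0 0 255",
)

```text
time_s: 8.97
position: [0.5173, -0.0188, 0.026]
tool_rot: [[-0.231, 0.973, 0.001], [0.973, 0.231, -0.0], [-0.001, 0.001, -1.0]]
ft_force: [-0.4, -0.4, -0.7]
grip_width: 0.0455
gripper_force: 42.0
```

Call:
jog_arm(
  plan="0 0 0 0 0 0 70;0 0 0 0 0 0 70;0 0 0 0 0 0 70;0 0 0 0 0 0 70;0 0 0 0 0 -1 70;0 0 0 0 0 -2 70;0 0 0 0 0 -3 70;0 0 0 0 0 -3 70;0 0 0 0 0 0 70;0 0 0 0 0 0 70",
)

```text
time_s: 9.8
position: [0.5177, -0.0188, 0.1173]
tool_rot: [[-0.231, 0.973, 0.004], [0.973, 0.231, -0.001], [-0.002, 0.004, -1.0]]
ft_force: [-1.0, 0.3, 0.4]
grip_width: 0.0622
gripper_force: 0.0
```

```bash
cat >> h.py <<'E'
def tops(im,c=np.array([.5275,-.0614]),a=np.radians(-76.8)):
    P=cloud(im); R=np.array([[np.cos(a),-np.sin(a)],[np.sin(a),np.cos(a)]]); Q=(P[...,:2]-c)@R*1000
    hsv=cv2.cvtColor(im['pixels'],cv2.COLOR_RGB2HSV)
    k=(abs(P[...,2]-.052)<.006)&(Q[...,0]>-94)&(Q[...,0]<0)&(abs(Q[...,1])<40)&(hsv[...,0]<25)
    n,l,st,ce=cv2.connectedComponentsWithStats(k.astype(np.uint8))
    for i in range(1,n):
        if st[i,4]>60: print('top',st[i,4],cv2.minAreaRect(Q[l==i].astype(np.float32)),np.median(P[l==i][:,2]))
    e=(abs(P[...,2]-.031)<.005)&(abs(Q[...,1])<20)&(Q[...,0]>-60)&(Q[...,0]<60)
    if e.any(): print('plate from',np.percentile(Q[...,0][e],[1,3]))
E
python3 - <<'E'
from h import *
im=cam('wrist'); s=env.observe(); print(s['position'],s['time_s'],s['grip_width']); tops(im)
E
```

```text
[ 0.51692075 -0.01868207  0.11589294] 9.85 0.06181491913600209
top 1615 ((-45.05274963378906, -1.5302848815917969), (46.30328369140625, 12.756351470947266), 88.83302307128906) 0.05239223076170471
plate from [-50.94843429 -50.58915218]
```

Call:
jog_arm(
  plan="0 0 0 3.45 0.2 0 40;0 0 0 3.45 0.2 0 40;0 0 0 3.45 0.2 0 40;0 0 0 3.45 0.2 0 40;0 0 0 3.45 0.2 0 40;0 0 0 3.45 0.2 0 40;0 0 0 3.45 0.2 0 40;0 0 0 3.45 0.25 0 40;0 0 7.1 0 0 0 40;0 0 7.1 0 0 0 40",
)

```text
time_s: 10.68
position: [0.4679, 0.2553, 0.114]
tool_rot: [[0.017, 1.0, -0.003], [1.0, -0.017, -0.001], [-0.001, -0.003, -1.0]]
ft_force: [0.3, -0.3, -0.4]
grip_width: 0.0721
gripper_force: 0.0
```

Call:
jog_arm(
  plan="0 0 7.1 0 0 0 40;0 0 7.1 0 0 0 40;0 0 7.1 0 0 0 40;0 0 7.1 0 0 0 40;0 0 7.1 0 0 0 40;0 0 7.1 0 0 0 40;0 0 7.1 0 0 0 40;0 0 7.1 0 0 0 40;0 0 7.1 0 0 0 40;0 0 7.1 0 0 0 40",
)

```text
time_s: 11.52
position: [0.4685, 0.2534, 0.1141]
tool_rot: [[0.952, 0.306, -0.003], [0.306, -0.952, -0.001], [-0.003, -0.0, -1.0]]
ft_force: [0.3, -0.8, 0.5]
grip_width: 0.0715
gripper_force: 0.0
```

Call:
jog_arm(
  plan="0 0 7.1 0 0 0 40;0 0 7.1 0 0 0 40;0 0 0 0 0 0 40;0 0 0 0 0 0 40;0 0 0 0 0 0 40",
)

```text
time_s: 11.93
position: [0.4689, 0.2535, 0.1148]
tool_rot: [[0.997, 0.073, -0.001], [0.073, -0.997, -0.0], [-0.001, 0.0, -1.0]]
ft_force: [-1.0, -0.9, 0.2]
grip_width: 0.0716
gripper_force: 0.0
```

Call:
jog_arm(
  plan="0 0 0 0 0 3 40;0 0 0 0 0 3 40;0 0 0 0 0 2 40;0 0 0 0 0 1 40;0 0 0 0 0 0.35 40;0 0 0 0 0 0 40;0 0 0 0 0 0 255;0 0 0 0 0 0 255;0 0 0 0 0 0 255;0 0 0 0 0 0 255",
)

```text
time_s: 12.77
position: [0.4699, 0.2539, 0.0232]
tool_rot: [[0.998, 0.07, 0.003], [0.07, -0.998, 0.001], [0.003, -0.001, -1.0]]
ft_force: [-1.3, -0.7, 6.3]
grip_width: 0.0447
gripper_force: 41.3
```

Call:
jog_arm(
  plan="0 0 0 0 0 0 255;0 0 0 0 0 -2 255;0 0 0 0 0 -3 255;0 0 0 0 0 -3 255;0 0 -7.1 0 0 -1.5 255;0 0 -7.1 0 0 0 255;0 0 -7.1 0 0 0 255;0 0 -7.1 0 0 0 255;0 0 -7.1 0 0 0 255;0 0 -7.1 0 0 0 255",
)

```text
time_s: 13.6
position: [0.4692, 0.2536, 0.1174]
tool_rot: [[0.683, 0.731, 0.001], [0.731, -0.683, 0.0], [0.001, 0.0, -1.0]]
ft_force: [0.7, -0.1, -0.2]
grip_width: 0.0451
gripper_force: 41.9
```

Call:
jog_arm(
  plan="0 0 -7.1 0 0 0 255;0 0 -7.1 0 0 0 255;0 0 -7.1 0 0 0 255;0 0 -7.1 0 0 0 255;0 0 -7.1 0 0 0 255;0 0 -7.1 0 0 0 255;0 0 -7.1 0 0 0 255;0 0 -7.1 0 0 0 255;0 0 0 0 0 0 255;0 0 0 0 0 0 255",
)

```text
time_s: 14.43
position: [0.4692, 0.2536, 0.1172]
tool_rot: [[-0.228, 0.974, 0.001], [0.974, 0.228, 0.0], [0.0, 0.001, -1.0]]
ft_force: [0.5, 0.0, -0.7]
grip_width: 0.0455
gripper_force: 41.9
```

Call:
jog_arm(
  plan="0 0 0 -3.65 -0.2 0 255;0 0 0 -3.65 -0.2 0 255;0 0 0 -3.65 -0.2 0 255;0 0 0 -3.65 -0.2 0 255;0 0 0 -3.65 -0.2 0 255;0 0 0 -3.65 -0.2 0 255;0 0 0 -3.65 -0.2 0 255;0 0 0 -0.2 -0.05 0 255;0 0 0 0 0 0 255;0 0 0 0 0 0 255",
)

```text
time_s: 15.27
position: [0.5144, 0.0, 0.1169]
tool_rot: [[-0.229, 0.973, -0.0], [0.973, 0.229, 0.0], [0.0, -0.0, -1.0]]
ft_force: [0.4, 0.1, -0.7]
grip_width: 0.0449
gripper_force: 41.9
```

Call:
jog_arm(
  plan="0 0 0 0 0 0 255;0 0 0 0 0 2.5 255;0 0 0 0 0 2.5 255;0 0 0 0 0 2 255;0 0 0 0 0 1 255;0 0 0 0 0 0.5 255;0 0 0 0 0 0.3 255",
)

```text
time_s: 15.85
position: [0.5145, 0.0008, 0.0284]
tool_rot: [[-0.232, 0.973, -0.001], [0.973, 0.232, 0.0], [0.0, -0.001, -1.0]]
ft_force: [-0.0, 0.0, -0.3]
grip_width: 0.0452
gripper_force: 41.9
```

Call:
jog_arm(
  plan="0 0 0 0 0 0.1 255;0 0 0 0 0 0 255;0 0 0 0 0 0 255;0 0 0 0 0 0 255",
)

```text
time_s: 16.18
position: [0.515, -0.0002, 0.0285]
tool_rot: [[-0.231, 0.973, 0.001], [0.973, 0.231, -0.0], [-0.001, 0.001, -1.0]]
ft_force: [0.0, 0.1, -1.1]
grip_width: 0.0454
gripper_force: 41.9
```

Call:
jog_arm(
  plan="0 0 0 0 0 0 70;0 0 0 0 0 0 70;0 0 0 0 0 0 70;0 0 0 0 0 0 70;0 0 0 0 0 -1 70;0 0 0 0 0 -2 70;0 0 0 0 0 -3 70;0 0 0 0 0 -3 70;0 0 0 0 0 0 70;0 0 0 0 0 0 70",
)

```text
time_s: 17.02
position: [0.5153, -0.0003, 0.1198]
tool_rot: [[-0.232, 0.973, 0.004], [0.973, 0.232, -0.001], [-0.002, 0.004, -1.0]]
ft_force: [-0.1, -0.1, 0.1]
grip_width: 0.0615
gripper_force: 0.0
```

Run:
```python
from h import *
im=cam('wrist'); s=env.observe(); print(s['position'],s['time_s'],s['grip_width']); tops(im)
```

```text
[ 5.14612050e-01 -2.31244013e-04  1.18399144e-01] 17.0667 0.06211889869554459
top 1578 ((-62.49211883544922, 0.7052536010742188), (46.069496154785156, 13.161291122436523), 89.74508666992188) 0.052410407788048397
top 1525 ((-45.07061767578125, -1.5190048217773438), (46.34956359863281, 13.075406074523926), 89.26106262207031) 0.05235702211015511
plate from [-28.01188458 -26.47972993]
```

Call:
jog_arm(
  plan="0 0 0 3.48 1.21 0 40;0 0 0 3.48 1.21 0 40;0 0 0 3.48 1.21 0 40;0 0 0 3.48 1.21 0 40;0 0 0 3.48 1.21 0 40;0 0 0 3.48 1.21 0 40;0 0 0 3.48 1.21 0 40;0 0 7.1 0 0 0 40;0 0 7.1 0 0 0 40;0 0 7.1 0 0 0 40",
)

```text
time_s: 17.9
position: [0.5398, 0.257, 0.1162]
tool_rot: [[0.142, 0.99, -0.003], [0.99, -0.142, -0.001], [-0.001, -0.003, -1.0]]
ft_force: [-0.4, 0.5, -0.2]
grip_width: 0.0721
gripper_force: 0.0
```

Call:
jog_arm(
  plan="0 0 7.1 0 0 0 40;0 0 7.1 0 0 0 40;0 0 7.1 0 0 0 40;0 0 7.1 0 0 0 40;0 0 7.1 0 0 0 40;0 0 7.1 0 0 0 40;0 0 7.1 0 0 0 40;0 0 7.1 0 0 0 40;0 0 7.1 0 0 0 40;0 0 7.1 0 0 0 40",
)

```text
time_s: 18.73
position: [0.5401, 0.2561, 0.1164]
tool_rot: [[0.983, 0.186, -0.003], [0.186, -0.983, -0.001], [-0.003, 0.0, -1.0]]
ft_force: [0.1, 0.1, 0.2]
grip_width: 0.0716
gripper_force: 0.0
```

Call:
jog_arm(
  plan="0 0 7.1 0 0 0 40;0 0 0 0 0 0 40;0 0 0 0 0 0 40;0 0 0 0 0 0 40;0 0 0 0 0 0 40",
)

```text
time_s: 19.15
position: [0.5406, 0.2563, 0.1175]
tool_rot: [[0.997, 0.072, -0.001], [0.072, -0.997, -0.0], [-0.001, 0.0, -1.0]]
ft_force: [-0.8, 0.6, 0.5]
grip_width: 0.0718
gripper_force: 0.0
```

Good. Descend 9.6 cm, grip, lift and rotate back.

Call:
jog_arm(
  plan="0 0 0 0 0 3 40;0 0 0 0 0 3 40;0 0 0 0 0 2 40;0 0 0 0 0 1.2 40;0 0 0 0 0 0.4 40;0 0 0 0 0 0 40;0 0 0 0 0 0 255;0 0 0 0 0 0 255;0 0 0 0 0 0 255;0 0 0 0 0 0 255",
)

```text
time_s: 19.98
position: [0.5414, 0.2566, 0.0232]
tool_rot: [[0.998, 0.07, 0.003], [0.07, -0.998, 0.001], [0.003, -0.0, -1.0]]
ft_force: [-0.8, 0.5, 5.8]
grip_width: 0.0451
gripper_force: 41.3
```

Call:
jog_arm(
  plan="0 0 0 0 0 0 255;0 0 0 0 0 -2 255;0 0 0 0 0 -3 255;0 0 0 0 0 -3 255;0 0 -7.1 0 0 -1.5 255;0 0 -7.1 0 0 0 255;0 0 -7.1 0 0 0 255;0 0 -7.1 0 0 0 255;0 0 -7.1 0 0 0 255;0 0 -7.1 0 0 0 255",
)

```text
time_s: 20.82
position: [0.5406, 0.2563, 0.1171]
tool_rot: [[0.683, 0.731, 0.0], [0.731, -0.683, 0.0], [0.0, 0.0, -1.0]]
ft_force: [0.1, 0.2, -1.3]
grip_width: 0.0456
gripper_force: 41.9
```

Call:
jog_arm(
  plan="0 0 -7.1 0 0 0 255;0 0 -7.1 0 0 0 255;0 0 -7.1 0 0 0 255;0 0 -7.1 0 0 0 255;0 0 -7.1 0 0 0 255;0 0 -7.1 0 0 0 255;0 0 -7.1 0 0 0 255;0 0 -7.1 0 0 0 255;0 0 0 0 0 0 255;0 0 0 0 0 0 255",
)

```text
time_s: 21.65
position: [0.5406, 0.2564, 0.117]
tool_rot: [[-0.228, 0.974, 0.0], [0.974, 0.228, 0.0], [0.0, 0.0, -1.0]]
ft_force: [0.2, 0.3, 0.2]
grip_width: 0.0452
gripper_force: 41.9
```

Call:
jog_arm(
  plan="0 0 0 -3.2 -1.2 0 255;0 0 0 -3.2 -1.2 0 255;0 0 0 -3.2 -1.2 0 255;0 0 0 -3.2 -1.2 0 255;0 0 0 -3.2 -1.2 0 255;0 0 0 -3.2 -1.2 0 255;0 0 0 -3.2 -1.2 0 255;0 0 0 -0.25 0 0 255;0 0 0 0 0 0 255;0 0 0 0 0 0 255",
)

```text
time_s: 22.48
position: [0.5114, 0.0168, 0.1169]
tool_rot: [[-0.229, 0.973, 0.0], [0.973, 0.229, 0.0], [0.0, 0.0, -1.0]]
ft_force: [-0.5, -0.6, -0.6]
grip_width: 0.045
gripper_force: 41.9
```

Call:
jog_arm(
  plan="0 0 0 0 0 0 255;0 0 0 0 0 2.5 255;0 0 0 0 0 2.5 255;0 0 0 0 0 2 255;0 0 0 0 0 1 255;0 0 0 0 0 0.5 255;0 0 0 0 0 0.3 255;0 0 0 0 0 0.1 255;0 0 0 0 0 0.1 255;0 0 0 0 0 0 255",
)

```text
time_s: 23.32
position: [0.5117, 0.0167, 0.0273]
tool_rot: [[-0.232, 0.973, 0.001], [0.973, 0.232, -0.0], [-0.0, 0.001, -1.0]]
ft_force: [0.6, 0.3, -0.3]
grip_width: 0.0452
gripper_force: 42.0
```

Call:
jog_arm(
  plan="0 0 0 0 0 0 70;0 0 0 0 0 0 70;0 0 0 0 0 0 70;0 0 0 0 0 0 70;0 0 0 0 0 -1 70;0 0 0 0 0 -2 70;0 0 0 0 0 -3 70;0 0 0 0 0 -3 70;0 0 0 0 0 0 70;0 0 0 0 0 0 70",
)

```text
time_s: 24.15
position: [0.512, 0.0164, 0.1182]
tool_rot: [[-0.231, 0.973, 0.003], [0.973, 0.231, -0.001], [-0.001, 0.003, -1.0]]
ft_force: [0.2, 0.4, -0.5]
grip_width: 0.0621
gripper_force: 0.0
```

Run:
```python
from h import *
im=cam('wrist'); s=env.observe(); print(s['position'],s['time_s'],s['grip_width']); tops(im); save(im,'w4')
P=cloud(im); a=np.radians(-76.8); R=np.array([[np.cos(a),-np.sin(a)],[np.sin(a),np.cos(a)]]); Q=(P[...,:2]-[.5275,-.0614])@R*1000
hsv=cv2.cvtColor(im['pixels'],cv2.COLOR_RGB2HSV); k=(hsv[...,0]>95)&(hsv[...,0]<130)&(hsv[...,1]>120)&(abs(Q[...,1])<40)&(Q[...,0]<-80)&(Q[...,0]>-150)
for lo,hi in [(.035,.052),(.057,.07)]:
    m=k&(P[...,2]>lo)&(P[...,2]<hi); print(lo,m.sum(),np.percentile(Q[m],[1,50,99],axis=0) if m.any() else '')
```

```text
[0.51128255 0.016574   0.11688049] 24.2 0.06217365183033851
top 1565 ((-80.73682403564453, 1.0436649322509766), (12.30048942565918, 46.499305725097656), 0.20927506685256958) 0.0523679066145534
top 1550 ((-62.863826751708984, 0.3178386688232422), (46.23099899291992, 12.937345504760742), 89.96253204345703) 0.05230431793674924
top 1501 ((-45.19633483886719, -1.5141143798828125), (45.97223663330078, 13.07327651977539), 89.37617492675781) 0.052305881660364706
plate from [-26.19061851 -24.99975901]
0.035 713 [[-106.90068393  -14.16015853]
 [-102.26679275    7.30709009]
 [ -96.52568286   20.36279627]]
0.057 1066 [[-118.96758308  -21.30556641]
 [-115.06429042    0.52908904]
 [-110.3811846    20.10459937]]
```

View pics/w4.png

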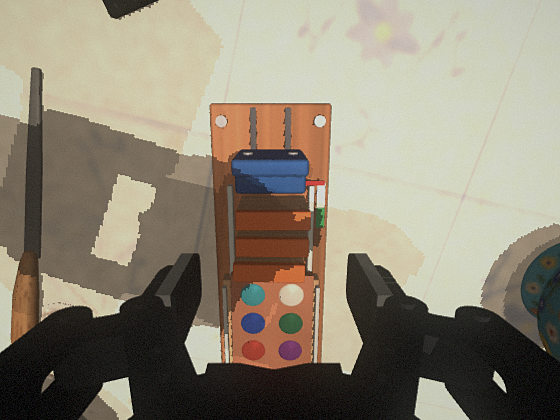

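Three blocks stand in the gap at rows ~220, ~245 and ~270, and the jaw is still open with its pointer at (316,182). Next I'll go behind the jaw with shut fingers.

Call:
jog_arm(
  plan="0 0 0 2.9 -0.1 0 255;0 0 0 2.95 0 0 255;0 0 0 0 0 0 255;0 0 0 0 0 0 255;0 0 0 0 0 0 255;0 0 0 0 0 0 255;0 0 0 0 0 0 255;0 0 0 0 0 0 255",
)

```text
time_s: 24.87
position: [0.4971, 0.0726, 0.1166]
tool_rot: [[-0.23, 0.973, -0.0], [0.973, 0.23, 0.0], [0.0, -0.0, -1.0]]
ft_force: [-0.4, -0.2, -0.3]
grip_width: -0.0001
gripper_force: 0.0
```

Call:
jog_arm(
  plan="0 0 0 0 0 2.5 255;0 0 0 0 0 2.5 255;0 0 0 0 0 2 255;0 0 0 0 0 0.9 255;0 0 0 0 0 0 255;0 0 0 0 0 0 255",
)

```text
time_s: 25.37
position: [0.4972, 0.073, 0.0382]
tool_rot: [[-0.231, 0.973, 0.0], [0.973, 0.231, -0.0], [-0.0, 0.0, -1.0]]
ft_force: [-0.6, -0.5, 0.8]
grip_width: -0.0
gripper_force: 0.0
```

Push slowly: about 9 mm to contact, then up to 33 mm of stroke.

Call:
jog_arm(
  plan="0 0 0 -0.4 0 0 255;0 0 0 -0.4 0 0 255;0 0 0 -0.3 0 0 255;0 0 0 -0.3 0 0 255;0 0 0 -0.3 0 0 255;0 0 0 -0.3 0 0 255;0 0 0 -0.3 0 0 255;0 0 0 -0.3 0 0 255",
)

```text
time_s: 26.03
position: [0.503, 0.0478, 0.0379]
tool_rot: [[-0.231, 0.973, 0.0], [0.973, 0.231, 0.0], [0.0, 0.0, -1.0]]
ft_force: [0.6, 4.3, 3.1]
grip_width: -0.0001
gripper_force: 2.0
```

Call:
jog_arm(
  plan="0 0 0 -0.2 0 0 255;0 0 0 -0.2 0 0 255;0 0 0 -0.2 0 0 255;0 0 0 -0.2 0 0 255;0 0 0 0 0 0 255",
)

```text
time_s: 26.45
position: [0.5048, 0.0399, 0.0378]
tool_rot: [[-0.231, 0.973, 0.0], [0.973, 0.231, -0.0], [-0.0, -0.0, -1.0]]
ft_force: [-0.2, 2.5, 1.8]
grip_width: -0.0001
gripper_force: 1.4
```

Call:
jog_arm(
  plan="0 0 0 -0.1 0 0 255;0 0 0 -0.1 0 0 255;0 0 0 -0.1 0 0 255;0 0 0 0 0 0 255",
)

```text
time_s: 26.78
position: [0.5054, 0.0374, 0.0378]
tool_rot: [[-0.231, 0.973, -0.0], [0.973, 0.231, 0.001], [0.001, -0.0, -1.0]]
ft_force: [1.2, 5.4, 3.1]
grip_width: -0.0
gripper_force: 2.7
```

Call:
jog_arm(
  plan="0 0 0 -0.1 0 0 255;0 0 0 -0.1 0 0 255;0 0 0 0 0 0 255;0 0 0 0 0 0 255",
)

```text
time_s: 27.12
position: [0.5054, 0.0374, 0.0379]
tool_rot: [[-0.231, 0.973, -0.001], [0.973, 0.231, 0.003], [0.004, -0.0, -1.0]]
ft_force: [-0.7, 17.7, 5.5]
grip_width: 0.0001
gripper_force: 8.6
```

```bash
cat >> h.py <<'E'
def jawx(im):
    P=cloud(im); a=np.radians(-76.8); R=np.array([[np.cos(a),-np.sin(a)],[np.sin(a),np.cos(a)]]); Q=(P[...,:2]-[.5275,-.0614])@R*1000
    hsv=cv2.cvtColor(im['pixels'],cv2.COLOR_RGB2HSV); k=(hsv[...,0]>95)&(hsv[...,0]<130)&(hsv[...,1]>120)&(abs(Q[...,1])<40)&(Q[...,0]<-50)&(Q[...,0]>-150)
    for lo,hi in [(.035,.052),(.057,.07)]:
        m=k&(P[...,2]>lo)&(P[...,2]<hi); print(lo,m.sum(),np.percentile(Q[m],[1,50,99],axis=0)[:,0] if m.any() else '')
E
python3 - <<'E'
from h import *
im=cam('wrist'); s=env.observe(); print(s['position'],s['ft_force']); tops(im); jawx(im); save(im,'w5')
im=cam('scene'); tops(im); jawx(im)
E
```

```text
[0.50537515 0.03735987 0.03784919] [-0.40612908 17.89297368  5.621259  ]
top 218 ((-64.5105972290039, -0.17383337020874023), (5.550081253051758, 5.576079845428467), 87.04491424560547) 0.05180753399053237
0.035 51 [-90.48620424 -88.87103147 -66.69317908]
0.057 10 [-81.32772131 -81.09054767 -80.69512713]
top 80 ((-48.696231842041016, -15.016650199890137), (16.708641052246094, 36.878177642822266), 88.49203491210938) 0.0524706995836777
plate from [-55.08241615 -24.68520636]
0.035 0 
0.057 0
```

Run:
```python
from h import *
im=cam('wrist'); s=env.observe(); print(s['ft_force'])
b=cam('scene')
g=np.vstack([rectify(im,np.array([.5275,-.0614]),np.radians(-76.8),.018,3),rectify(b,np.array([.5275,-.0614]),np.radians(-76.8),.018,3)])
cv2.imwrite('pics/r5.png',g)
```

```text
[-0.40146852 17.53754054  5.06720375]
```

View pics/r5.png

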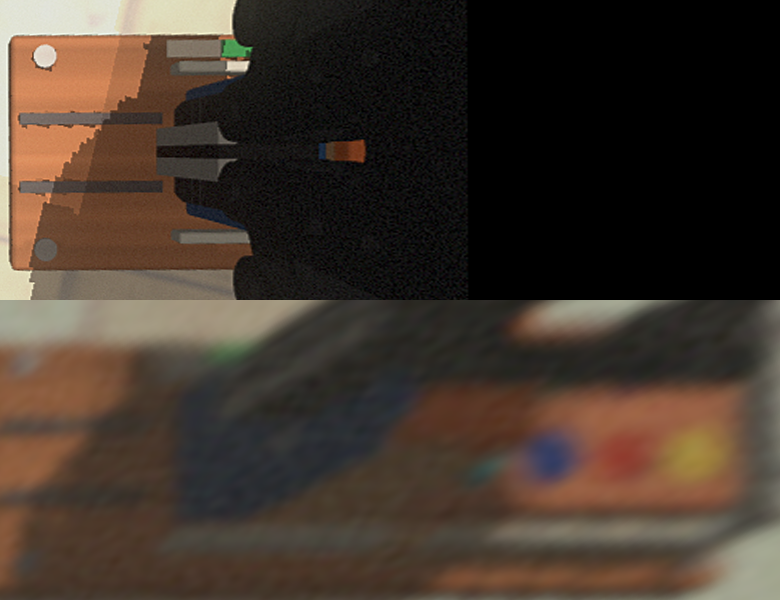

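The depth data puts the jaw face at about -66 mm, which means 29–30 mm of travel, and the finger position agrees. The stack therefore stopped the jaw before its 34 mm end. I'll press a little firmer and take a last look.

Call:
jog_arm(
  plan="0 0 0 -0.1 0 0 255;0 0 0 0 0 0 255;0 0 0 0 0 0 255;0 0 0 0 0 0 255;0 0 0 0 0 0 255;0 0 0 0 0 0 255",
)

```text
time_s: 27.82
position: [0.5054, 0.0373, 0.0379]
tool_rot: [[-0.231, 0.973, -0.001], [0.973, 0.231, 0.005], [0.005, -0.0, -1.0]]
ft_force: [-0.1, 23.7, 6.1]
grip_width: -0.0001
gripper_force: 11.5
```

Run:
```python
from h import *
b=cam('scene'); t=cam('top'); s=env.observe(); print(s['position'],s['ft_force'],s['time_s'])
A=cv2.resize(b['pixels'][165:265,245:375,::-1],(780,600),interpolation=3)[:420]
B=cv2.resize(t['pixels'][190:240,255:355,::-1],(780,390),interpolation=3)[120:290]
cv2.imwrite('pics/f.png',np.vstack([cv2.resize(A,(780,420)),B]))
```

```text
[0.50537095 0.03731154 0.03787817] [ 0.38144128 22.75173758  6.68779391] 27.9167
```

View pics/f.png

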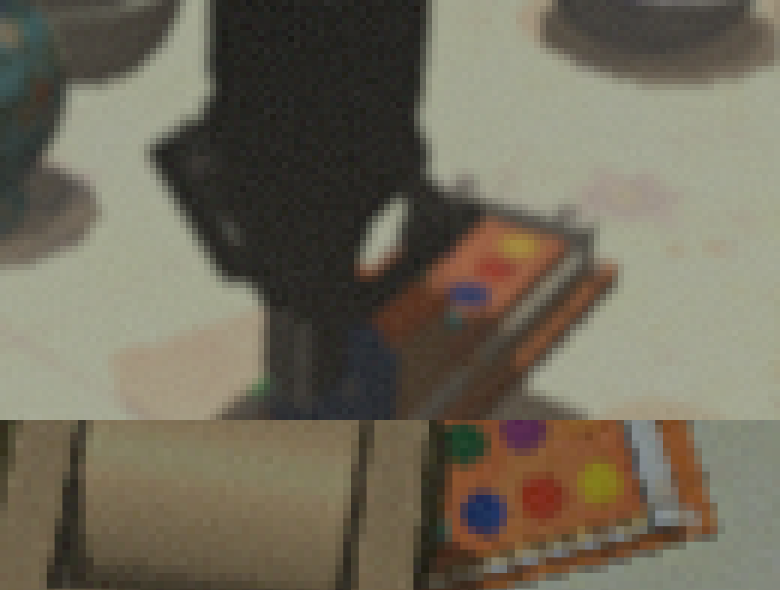

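The picture shows the blocks standing behind the blue jaw at (365,370), and the plate up against the white stop at (640,460). The stack is solid at about 23 N and didn't move under the extra push.

```bash
python3 -c "
from rig import job
print(job.close_job())"
```

```text
the job is handed in; nothing more can be done
None
```

Job handed in at about 28 s with three blocks upright in the gap and the jaw held pressed at about 23 N, squeezing blocks and plate against the end stop at about 30 of its 34 mm travel; the arm hid the red pointer, so I took the travel from depth readings and finger position.

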